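# Stop the bottle warmer and hold its lid open

### The arm

A 7-joint arm with a two-finger parallel gripper is mounted at the origin on the work surface. World frame = base frame: x ahead of the robot, y to its left, z up, the work surface at z = 0. Lengths are in mm, angles in rad, forces in N, time in s.
With the tool pointing down it reaches from about 400 to 875 mm from the base axis. Payload 4.4 kg.
Tool frame: the origin (TCP) lies at the very end of the fingers, on their centre line; the grasp point (between the pads) lies 19 mm behind it; z points along the fingers, y is the direction in which the jaws open and shut (so a half turn about z gives the same grasp; the last joint's range is limited). The gripper opens to 85 mm and grips with 20 to 120 N. Pads are 22 mm wide; open, the fingers measure 114 mm over their backs; the gripper's body (76 mm by 85 mm) begins 54 mm behind the grasp point. The pads swing forward as they close: fully open they stand 13 mm farther back than shut.
Start: joints at [1.135, 0.628, 0.038, 1.517, -0.027, 0.996, -0.02], TCP at [234.957, -606.064, 231.313] pointing down, gripper open.
Joint ranges: [-3.06, 3.06], [-0.37, 2.12], [-1.25, 1.32], [0.18, 2.47], [-1.1, 4.24], [0.23, 1.98], [-2.94, 2.94]. Speed limits (rad/s): [2.57, 2.57, 3.14, 3.14, 3.14, 3.14, 3.14].

### API

Orientations are given as [roll, pitch, yaw] about the fixed x, y, z axes, in that order (R = Rz(yaw) Ry(pitch) Rx(roll)).
In Python, from cell import ctrl, eyes gives the robot as it stands.
- The arm moves only by the tool move_arm, never from a script. Its argument "increments" is a list of rows, each a list of 6 numbers: the shift along the tool's x, y, z in cm, then the turn, a rotation vector about the tool's x, y, z in degrees. In form: [[x, y, z, wx, wy, wz], ...]. A call has 1 to 20 rows; each row is the pose to reach, as a shift and turn from the pose commanded when the call began, along the tool's axes at that moment; what a row does not reach only later rows make up. A row lasts 1/10 s, in which the tool goes at most 50 mm and 8.59 degrees, less where a joint would pass 70% of its speed; a pose out of reach is approached as far as the arm can. A call with a gripper value outside its range is refused whole. "grip" is the opening, from -1 (shut) to 1 (fully open), set as the call begins (left out, the last holds). The fingers move at their own pace and stop on an object; the grip force is fixed at half the most. Time passes only in rows, so rows that repeat a pose let the fingers close. It gives the time, the measured TCP pose, the force and the opening at its end, in the units of the state.
- ctrl.read_state(): the state, without advancing time (a new reading comes with each control period).
- eyes.get_image(name): name is "side" or "top"; returns the picture (384x512x3 uint8, red, green, blue); there is no depth.
- eyes.calibration(name): a dict with "fx", "fy", "cx", "cy" (pixels), "dist" ([k1, k2, p1, p2, k3] as OpenCV has them; the pictures are not rectified), "pose" (4x4, takes a point from camera to world coordinates). Camera axes: x right, y up, looking along -z (the intrinsics and any distortion apply to the point x, -y, -z); pixel columns grow to the right and rows downward; lengths in mm; the calibration is good to about 2 mm. A picture is of the moment at which its call begins. calibration takes no time and is no camera call.
- ctrl.finish_job(): hands the job in, once; it reports no verdict.
The state is a dict: "clock": time; "qpos": joint angles; "qd": joint speeds; "tau": joint torques, N m; "eef_pos": TCP position; "tool_rot": TCP orientation; "force": force on the tool from outside, world axes, zero at the start; "torque": the same for the moment, N m; "width": finger opening in mm.
Only numpy, scipy, OpenCV 4.12 (cv2) and the standard library are available. Lean on these libraries where they do the work, as an engineer would, in place of code of your own. Each camera call takes 0.05 s, during which the arm holds its last target. There are 200 camera calls.

### The job

Stop the bottle warmer by pressing its red button fully down and letting it come back up; do not press the green one. Then take the warmer's lid by its bar handle, lift it to 50 degrees open (0 is closed) and finish while still holding it there by the handle, because it falls shut when let go and a colleague wants to inspect the bottles inside. Leave the loose bottles on the bench where they stand.

Things in the scene. Friction and masses are not known exactly. Their poses are not given: they have to be found in the camera images.
- lid (a joint): hinge of the warmer's lid, rad: 0 = closed (flat on the warmer), grows as the lid opens upwards, stop at 1.5. The lid (metal plate 206 x 306 mm, 6 mm thick, lid and handle about 0.4 to 0.8 kg) falls shut from any angle unless held; the hinge itself has almost no friction
- lid_hinge (a point): midpoint of the lid's hinge line, on the warmer's far rim, 120.5 mm above the bench. It turns with the lid; its y axis is the hinge line
- lid_handle (a point): black round bar handle of the lid, 12 mm thick, 130 mm long, parallel to the hinge; this point = middle of the bar, 256 mm from the hinge line and 124.5 mm above the bench when closed. x points along the lid to the hinge, y along the bar, z is the lid's outward normal (up when closed); it turns with the lid. A round bar: it can turn inside a light grip as the lid swings
- lid_front (a point): middle of the lid's front edge. Two arms carry the bar handle 50 mm out from this edge, level with the lid, overhanging the warmer's front with free space below the bar. The clear gap between bar and edge is 44 mm: a gripper opened wider than about 60 mm would land on the lid
- warmer: steel bottle warmer, an open box 200 (x) x 300 (y) x 120 mm tall with bottles inside, fixed to the bench; origin at the centre of its underside, its front (the handle's side) faces its own -x, the hinge is along its +x rim
- stop_button (a joint): travel of the red button, m: 0 = up, 0.006 = fully down; a spring that takes 5 N to hold fully down and pushes it back up
- stop_button_top (a point): red round push button, 32 mm in diameter, on top of a grey station box (80 x 80 x 45 mm, fixed to the bench); this point is the centre of the button's top face, 67 mm above the bench when up. Pressed straight down
- start_button (a joint): travel of the green button, m: 0 = up, 0.006 = fully down. Not to be pressed
- start_button_top (a point): green round push button, 32 mm in diameter, on top of a grey station box (80 x 80 x 45 mm, fixed to the bench); this point is the centre of its top face, 67 mm above the bench. Which of two spots has the red and which the green station changes
- bottle0: loose white sample bottle with a blue cap, 34 mm in diameter, 92 mm tall, standing on the bench; origin at the centre of its foot. A bystander
- bottle1: loose white sample bottle with a blue cap, 34 mm in diameter, 92 mm tall, standing on the bench; origin at the centre of its foot. A bystander
- bottle2: loose white sample bottle with a blue cap, 34 mm in diameter, 92 mm tall, standing on the bench; origin at the centre of its foot. A bystander

How it is judged:
By the outcome, as a careful person would: the job done as asked, in the order asked, and still so for the second after the job is handed in, while the arm keeps its last pose, push and grip.
It also fails if it takes over 48 s, if anything falls off the work surface, if the arm or the gripper's body presses on something with over 40 N, if the wrist force passes 120 N, or if a joint passes its speed limit or range.

## Working session

There is one attempt and no reset: what is moved stays moved. The work goes in short steps, Python scripts to look and compute and a tool call to move; the robot and the scene stay as the last step left them, time stands still between calls to the robot, and variables do not carry over. Pictures are saved under pics/ and viewed, about 8 in all and at most 12, crops included, and the job is handed in when it is done.

Besides the shell and the picture viewer there is one more tool, called by a JSON object that holds its "name" and its "arguments", one argument or row to a line. move_arm: Moves the arm, as the interface text tells. Its arguments: {"type":"object","properties":{"increments":{"type":"array","items":{"type":"array","items":{"type":"number"}}},"grip":{"type":"number"}},"required":["increments"]}

```bash
mkdir -p pics; ls; python3 - <<'E'
from cell import ctrl, eyes
import cv2
for n in("top","side"):
    cv2.imwrite(f"pics/{n}0.png",eyes.get_image(n)[:,:,::-1]); c=eyes.calibration(n); print(n,c)
s=ctrl.read_state();print(s)
E
```

```text
pics
top {'fx': 400.1754531899633, 'fy': 400.1754531899633, 'cx': 256.59066472889236, 'cy': 194.67225379650338, 'dist': array([-0.08434779,  0.        ,  0.        ,  0.        ,  0.        ]), 'pose': array([[ 1.87777230e-02,  9.88712822e-01, -1.48641694e-01,
         4.04176209e+02],
       [-9.99646277e-01,  2.13662576e-02,  1.58368214e-02,
         5.63731164e+01],
       [ 1.88339851e-02,  1.48291736e-01,  9.88764300e-01,
         1.24844321e+03],
       [ 0.00000000e+00,  0.00000000e+00,  0.00000000e+00,
         1.00000000e+00]])}
side {'fx': 461.3184887653602, 'fy': 461.3184887653602, 'cx': 261.18054486294966, 'cy': 188.9493231980148, 'dist': array([-0.13795816,  0.        ,  0.        ,  0.        ,  0.        ]), 'pose': array([[-9.65734602e-01,  1.28881049e-01, -2.25269512e-01,
         3.65178094e+02],
       [-2.58384719e-01, -5.58967406e-01,  7.87904040e-01,
         8.90839812e+02],
       [-2.43724153e-02,  8.19112394e-01,  5.73115059e-01,
         7.10427315e+02],
       [ 0.00000000e+00,  0.00000000e+00,  0.00000000e+00,
         1.00000000e+00]])}
{'clock': 0.1, 'qpos': array([ 1.13520768,  0.62927359,  0.0384546 ,  1.51824211, -0.02699539,
        0.99627758, -0.01999058]), 'qd': array([ 0.00053348, -0.00161472,  0.00044521, -0.0041345 , -0.00089846,
        0.00099691, -0.00058899]), 'tau': array([ 2.61307534e-03, -5.64532578e+01,  1.23017874e+00, -1.93969470e+01,
        1.11615230e-02,  5.54412778e-03,  1.19716913e-05]), 'eef_pos': array([ 234.74925479, -605.5501396 ,  230.4765566 ]), 'tool_rot': array([-3.13991048e+00,  2.68800244e-05,  3.69793219e-01]), 'force': array([-0.44230207, -0.62737983, -0.73832166]), 'torque': array([-0.07104447, -0.00468413,  0.04381572]), 'width': 85.46431531933273}
```

View pics/top0.png

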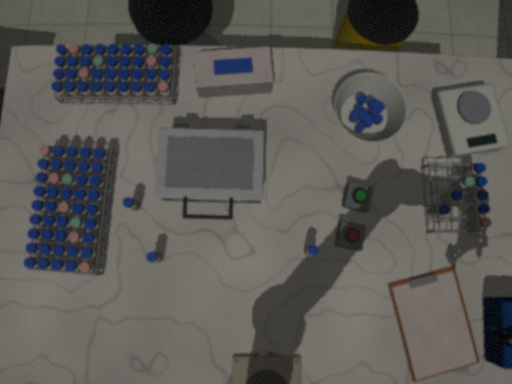

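View pics/side0.png

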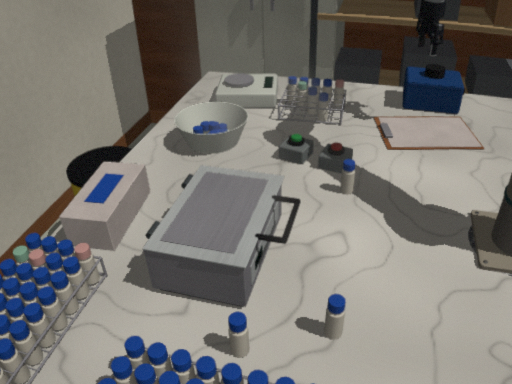

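Top view: red button is near (352,235), green near (360,196), handle bar from (184,216) to (231,217), and a loose bottle at (312,250) near the red station. Two more bottles stand at (128,202) and (152,257). Next I'll measure these precisely.

```bash
cat > h.py <<'E'
import numpy as np, cv2
from cell import ctrl, eyes
from scipy.spatial.transform import Rotation as R
def ray(n,uv):
    c=eyes.calibration(n); K=np.array([[c['fx'],0,c['cx']],[0,c['fy'],c['cy']],[0,0,1]])
    p=cv2.undistortPoints(np.array([[uv]],float),K,c['dist'])[0,0]
    P=c['pose']; return P[:3,3],P[:3,:3]@np.array([p[0],-p[1],-1])
def at(n,uv,z):
    o,d=ray(n,uv); return o+d*(z-o[2])/d[2]
def proj(n,X):
    c=eyes.calibration(n); K=np.array([[c['fx'],0,c['cx']],[0,c['fy'],c['cy']],[0,0,1]])
    P=c['pose']; q=(np.atleast_2d(X)-P[:3,3])@P[:3,:3]*[1,-1,-1]
    return cv2.projectPoints(q,np.zeros(3),np.zeros(3),K,c['dist'])[0][:,0]
def blob(n,im,lo,hi,box):
    x0,y0,x1,y1=box; h=cv2.cvtColor(im,cv2.COLOR_RGB2HSV)[y0:y1,x0:x1]
    m=cv2.inRange(h,np.array(lo),np.array(hi)); v,u=np.nonzero(m); return (u.mean()+x0,v.mean()+y0),len(u)
E
python3 - <<'E'
from h import *
t=cv2.imread('pics/top0.png')[:,:,::-1].copy(); s=cv2.imread('pics/side0.png')[:,:,::-1].copy()
for nm,lo,hi,bt,bs,z in [("red",(0,90,40),(8,255,255),(335,220,368,250),(322,140,350,160),67),("redhi",(170,90,40),(180,255,255),(335,220,368,250),(322,140,350,160),67),("green",(45,90,40),(80,255,255),(345,180,375,210),(282,128,310,150),67),
 ("b_red",(105,120,50),(130,255,255),(300,238,325,262),(338,155,360,172),92),("b1",(105,120,50),(130,255,255),(118,190,138,212),(225,310,250,332),92),("b2",(105,120,50),(130,255,255),(142,247,162,267),(325,292,348,312),92)]:
    for n,im,b in(("top",t,bt),("side",s,bs)):
        try: uv,k=blob(n,im,lo,hi,b); print(nm,n,np.round(uv,1),k,at(n,uv,z).round(1))
        except Exception as e: print(nm,n,e)
a=cv2.resize(t[190:225,170:245,::-1],None,fx=5,fy=5,interpolation=cv2.INTER_CUBIC)
b=cv2.resize(s[185:255,240:315,::-1],None,fx=5,fy=5,interpolation=cv2.INTER_CUBIC)
cv2.imwrite('pics/h1.png',np.vstack([a,b]))
E
```

```text
red top [353.2 234.7] 65 [ 467.8 -252.1   67. ]
red side [336.  146.6] 72 [ 467.5 -240.    67. ]
redhi top [352.4 234.5] 19 [ 468.2 -249.6   67. ]
redhi side [337.3 147. ] 3 [ 463.6 -238.8   67. ]
green top [360.6 195.1] 108 [ 587.4 -276.4   67. ]
green side [296.1 137.7] 76 [ 586.4 -266.2   67. ]
b_red top [312.9 249.8] 72 [ 420.9 -127.2   92. ]
b_red side [348.7 164.5] 115 [ 420.6 -113.1   92. ]
b1 top [127.9 201.9] 65 [548.5 413.6  92. ]
b1 side [237.1 321.6] 288 [547.4 424.1  92. ]
b2 top [151.6 256.5] 64 [392.4 335.2  92. ]
b2 side [336.1 303.2] 247 [392.1 345.3  92. ]
```

View pics/h1.png

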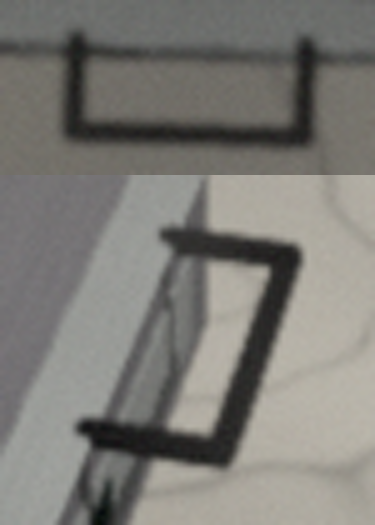

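The crop shows the handle bar axis running from about (184.6,216.2) to (230.6,216.7) in the top view. In the side view its corners are at (297.3,199.8) and (283.8,240.1).

```bash
python3 - <<'E'
from h import *
A=[at('top',p,124.5) for p in((184.4,216.1),(230.8,216.6))]; B=[at('side',p,124.5) for p in((283.8,240.1),(297.3,199.8))]
for P in(A,B):
    d=P[0]-P[1]; print(np.round(P,1).tolist(),np.linalg.norm(d).round(1),(P[0]+P[1]).round(1)/2,'bar ang deg',np.degrees(np.arctan2(d[1],d[0])).round(2))
# lid corners
for n,ps in(('top',((159,127),(266,129),(157,196),(263,202))),('side',((194,170),(283,176),(244,265)))):
    for p in ps: print(n,p,at(n,p,123.5).round(1))
for v in [(467.5,-249,67),(587,-272,67)]: print(proj('top',np.array(v)),proj('side',np.array(v)))
s=ctrl.read_state(); print(R.from_euler('xyz',s['tool_rot']).as_matrix().round(3))
# shift to above red button, tool axes (cm)
M=R.from_euler('xyz',s['tool_rot'])
print(M.inv().apply(np.array([467.5,-249,110])-s['eef_pos'])/10)
E
```

```text
[[507.7, 240.6, 124.5], [509.1, 109.8, 124.5]] 130.7 [508.45 175.2  124.5 ] bar ang deg 90.62
[[509.2, 240.5, 124.5], [509.7, 107.1, 124.5]] 133.4 [509.4  173.75 124.5 ] bar ang deg 90.21
top (159, 127) [767.3 327.6 123.5]
top (266, 129) [768.   14.5 123.5]
top (157, 196) [563.4 321.4 123.5]
top (263, 202) [552.7  19.8 123.5]
side (194, 170) [772.3  43.9 123.5]
side (283, 176) [560.2  22.2 123.5]
side (244, 265) [564.2 322.2 123.5]
[[352.22478997 234.75401978]] [[336.40452554 145.0777545 ]]
[[359.15734486 195.15424479]] [[296.31079906 136.71662003]]
[[ 0.932  0.361 -0.001]
 [ 0.361 -0.932  0.002]
 [-0.    -0.002 -1.   ]]
[ 34.58858136 -24.81237137  12.08848163]
```

Bar midpoint is about (509,174.5,124.5), parallel to y, and its 131 mm length fits. The hinge sits near x=765, and the red button at (467.5,-249,67). Now I'll move above the red button with the gripper shut, turning the jaws towards world x.

{"name": "move_arm", "arguments": {
  "increments": [
    [3.5, -2.5, 1, 0, 0, -7],
    [7, -5, 2.2, 0, 0, -14],
    [10.5, -7.5, 3.3, 0, 0, -21],
    [14, -10, 4.4, 0, 0, -28],
    [17.5, -12.5, 5.5, 0, 0, -35],
    [21, -15, 6.6, 0, 0, -42],
    [24.5, -17.5, 7.7, 0, 0, -49],
    [28, -20, 8.8, 0, 0, -56],
    [31.5, -22.5, 10, 0, 0, -63],
    [34.6, -24.8, 11, 0, 0, -68.8],
    [34.6, -24.8, 11, 0, 0, -68.8],
    [34.6, -24.8, 11, 0, 0, -68.8]
  ],
  "grip": -1
}}

```text
clock: 1.3
eef_pos: [468.0, -248.9, 120.8]
tool_rot: [-3.14, -0.001, 1.572]
force: [-0.9, -0.4, 0.3]
width: -0.1
```

```bash
python3 - <<'E'
from h import *
s=ctrl.read_state(); print(s['clock'],s['eef_pos'].round(1),s['tool_rot'].round(3),s['force'].round(2),s['width'])
t=eyes.get_image('top');u=eyes.get_image('side')
a=cv2.resize(t[170:270,290:410,::-1],None,fx=4,fy=4);b=cv2.resize(u[90:190,270:390,::-1],None,fx=4,fy=4)
cv2.imwrite('pics/b1.png',np.vstack([a,b])[:600] if 0 else cv2.resize(np.hstack([a,b]),(800,333)))
E
```

```text
1.3 [ 468.  -248.9  120.8] [-3.140e+00 -1.000e-03  1.572e+00] [-0.91 -0.35  0.25] -0.10021205547569965
```

View pics/b1.png

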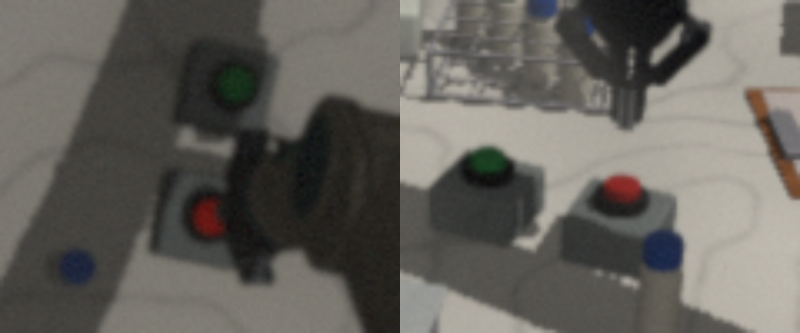

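The side view puts the fingertips at column ~337, in line with the red button at ~336. Press down next.

{"name": "move_arm", "arguments": {
  "increments": [
    [0, 0, 2, 0, 0, 0],
    [0, 0, 4, 0, 0, 0],
    [0, 0, 5, 0, 0, 0],
    [0, 0, 5.4, 0, 0, 0],
    [0, 0, 5.7, 0, 0, 0],
    [0, 0, 6, 0, 0, 0],
    [0, 0, 6, 0, 0, 0],
    [0, 0, 6, 0, 0, 0]
  ]
}}

```text
clock: 2.2
eef_pos: [467.7, -250.5, 61.9]
tool_rot: [3.142, 0.001, 1.57]
force: [-1.5, -1.1, 3.9]
width: 0.1
```

{"name": "move_arm", "arguments": {
  "increments": [
    [0, 0, 0.1, 0, 0, 0],
    [0, 0, 0.2, 0, 0, 0],
    [0, 0, 0.3, 0, 0, 0],
    [0, 0, 0.3, 0, 0, 0],
    [0, 0, 0.3, 0, 0, 0]
  ]
}}

```text
clock: 2.7
eef_pos: [468.1, -250.3, 60.7]
tool_rot: [3.141, 0.002, 1.57]
force: [-5.8, 0.1, 24.6]
width: -0.2
```

A force of 24.6 N with z stuck at 60.7 means the button is at its stop. Release it straight up.

{"name": "move_arm", "arguments": {
  "increments": [
    [0, 0, -0.5, 0, 0, 0],
    [0, 0, -2, 0, 0, 0],
    [0, 0, -5, 0, 0, 0],
    [0, 0, -9, 0, 0, 0],
    [0, 0, -13, 0, 0, 0],
    [0, 0, -15, 0, 0, 0],
    [0, 0, -15, 0, 0, 0]
  ],
  "grip": 0.18
}}

```text
clock: 3.4
eef_pos: [471.0, -250.1, 211.5]
tool_rot: [3.134, 0.003, 1.571]
force: [0.5, -0.4, -0.4]
width: 50.7
```

```bash
python3 - <<'E'
from h import *
u=eyes.get_image('side'); uv,k=blob('side',u,(0,90,40),(8,255,255),(322,140,350,160)); print(uv,k)
s=ctrl.read_state(); print(s['clock'],s['eef_pos'].round(1),s['tool_rot'].round(3),s['force'].round(2),s['width'])
M=R.from_euler('xyz',s['tool_rot'])
print(M.inv().apply(np.array([509,174.5,200])-s['eef_pos'])/10)
E
```

```text
(np.float64(336.18518518518516), np.float64(146.5185185185185)) 81
3.45 [ 469.5 -249.7  209.6] [3.137e+00 1.000e-03 1.571e+00] [-0.84 -0.17 -0.16] 50.726529577043486
[42.41594936  3.96188753  0.92564407]
```

The button's image position is back where it was, so it is up. Go above the handle.

{"name": "move_arm", "arguments": {
  "increments": [
    [4.5, 0.4, 0, 0, 0, 0],
    [9, 0.8, 0, 0, 0, 0],
    [13.5, 1.2, 0, 0, 0, 0],
    [18, 1.6, 0, 0, 0, 0],
    [22.5, 2, 0, 0, 0, 0],
    [27, 2.5, 0, 0, 0, 0],
    [31.5, 3, 0, 0, 0, 0],
    [36, 3.5, 0, 0, 0, 0],
    [40, 3.9, 0, 0, 0, 0],
    [42.4, 4, 0.9, 0, 0, 0],
    [42.4, 4, 2, 0, 0, 0],
    [42.4, 4, 3, 0, 0, 0],
    [42.4, 4, 3, 0, 0, 0]
  ]
}}

```text
clock: 4.75
eef_pos: [506.5, 172.1, 175.8]
tool_rot: [-3.137, 0.003, 1.569]
force: [-0.5, -0.4, 0.4]
width: 50.3
```

```bash
python3 - <<'E'
from h import *
s=ctrl.read_state(); print(s['clock'],s['eef_pos'].round(1),s['tool_rot'].round(3),s['force'].round(2),s['width'])
M=R.from_euler('xyz',s['tool_rot'])
print(M.inv().apply(np.array([509,174.5,105.5])-s['eef_pos'])/10)
u=eyes.get_image('side'); t=eyes.get_image('top')
a=cv2.resize(t[150:250,150:270,::-1],(480,400));b=cv2.resize(u[150:270,230:350,::-1],(400,400))
cv2.imwrite('pics/g1.png',cv2.resize(np.hstack([a,b]),(800,364)))
E
```

```text
4.75 [506.5 172.1 175.8] [-3.137e+00  3.000e-03  1.569e+00] [-0.52 -0.37  0.42] 50.27672364929275
[0.26396735 0.2796473  7.03150972]
```

View pics/g1.png

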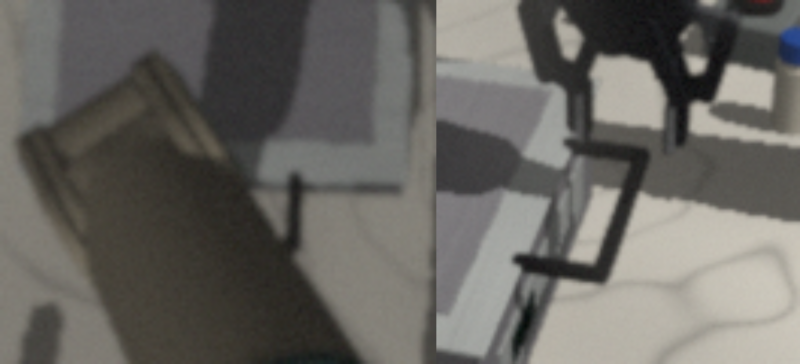

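In the side view the two fingers straddle the bar, at columns ~575 and ~678 of the crop. Descend, check, then grip.

{"name": "move_arm", "arguments": {
  "increments": [
    [0.2, 0.2, 1.5, 0, 0, 0],
    [0.2, 0.2, 3, 0, 0, 0],
    [0.2, 0.2, 4.5, 0, 0, 0],
    [0.2, 0.2, 6, 0, 0, 0],
    [0.2, 0.2, 7, 0, 0, 0],
    [0.2, 0.2, 7, 0, 0, 0],
    [0.2, 0.2, 7, 0, 0, 0]
  ]
}}

```text
clock: 5.55
eef_pos: [510.4, 175.9, 108.7]
tool_rot: [3.141, -0.0, 1.57]
force: [-0.2, -0.5, 0.1]
width: 50.5
```

{"name": "move_arm", "arguments": {
  "increments": [
    [0, 0, 0.3, 0, 0, 0],
    [0, 0, 0.3, 0, 0, 0],
    [0, 0, 0.3, 0, 0, 0],
    [0, 0, 0.3, 0, 0, 0],
    [0, 0, 0.3, 0, 0, 0],
    [0, 0, 0.3, 0, 0, 0],
    [0, 0, 0.3, 0, 0, 0]
  ],
  "grip": -1
}}

```text
clock: 6.25
eef_pos: [508.0, 176.1, 105.7]
tool_rot: [-3.138, 0.001, 1.571]
force: [-5.3, 0.0, 5.1]
width: 10.4
```

```bash
python3 - <<'E'
from h import *
s=ctrl.read_state(); print(s['clock'],s['eef_pos'].round(1),s['tool_rot'].round(3),s['force'].round(2),s['width'])
M=R.from_euler('xyz',s['tool_rot']); p0=s['eef_pos']
c0=np.array([509.5,124.5]); H=np.array([c0[0]+256,120.5])
for th in list(range(5,51,5))+[52]:
    a=np.radians(th); v=c0-H; d=np.array([v[0]*np.cos(a)+v[1]*np.sin(a), -v[0]*np.sin(a)+v[1]*np.cos(a)])+H-c0
    print(th,(M.inv().apply([d[0],0,d[1]])/10).round(2))
E
```

```text
6.25 [508.  176.1 105.7] [-3.138e+00  1.000e-03  1.571e+00] [-5.32  0.03  5.1 ] 10.392481493654424
5 [-0.    0.12 -2.23]
10 [-0.    0.44 -4.44]
15 [-0.01  0.95 -6.62]
20 [-0.01  1.65 -8.74]
25 [-1.000e-02  2.530e+00 -1.079e+01]
30 [-1.000e-02  3.590e+00 -1.276e+01]
35 [-1.000e-02  4.810e+00 -1.463e+01]
40 [ -0.02   6.19 -16.38]
45 [ -0.02   7.72 -18.01]
50 [ -0.02   9.39 -19.5 ]
52 [-2.000e-02  1.009e+01 -2.005e+01]
```

Width of ~10.4 mm means the bar is held. Lift slowly along the arc and check the forces.

{"name": "move_arm", "arguments": {
  "increments": [
    [0, 0.05, -1.1, 0, 0, 0],
    [0, 0.12, -2.2, 0, 0, 0],
    [0, 0.25, -3.3, 0, 0, 0],
    [0, 0.44, -4.4, 0, 0, 0],
    [0, 0.7, -5.5, 0, 0, 0],
    [0, 0.95, -6.6, 0, 0, 0],
    [0, 0.95, -6.6, 0, 0, 0],
    [0, 0.95, -6.6, 0, 0, 0]
  ]
}}

```text
clock: 7.05
eef_pos: [517.4, 176.1, 172.1]
tool_rot: [-3.138, 0.001, 1.571]
force: [-5.8, 1.2, -1.6]
width: 9.8
```

```bash
python3 - <<'E'
from h import *
s=ctrl.read_state(); print(s['clock'],s['eef_pos'].round(1),s['tool_rot'].round(3),s['force'].round(2),s['torque'].round(2),s['width'])
u=eyes.get_image('side')
cv2.imwrite('pics/l1.png',cv2.resize(u[100:300,130:380,::-1],(750,600)))
E
```

```text
7.05 [517.4 176.1 172.1] [-3.138e+00  1.000e-03  1.571e+00] [-5.81  1.2  -1.56] [ 0.17  1.55 -0.1 ] 9.800464441789996
```

View pics/l1.png

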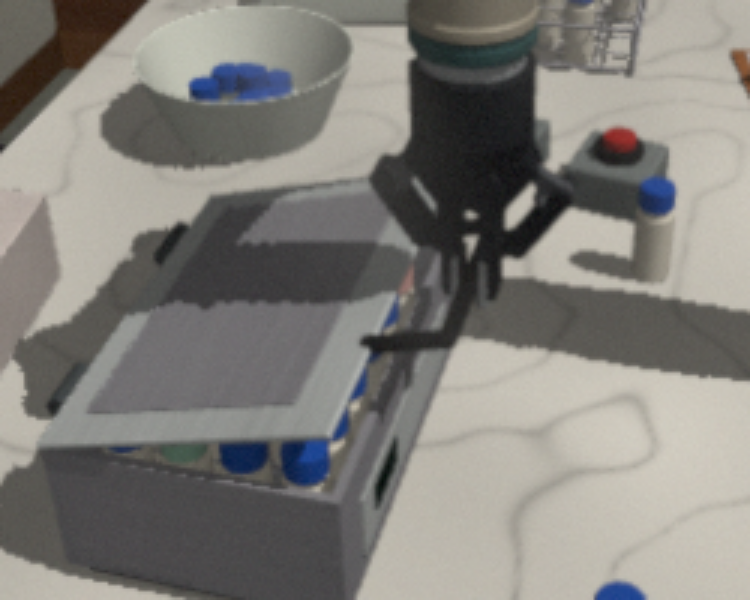

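The lid is rising with the bar in the fingers, and the forces are small. Continue to 50°.

{"name": "move_arm", "arguments": {
  "increments": [
    [0, 0.35, -1.07, 0, 0, 0],
    [0, 0.7, -2.14, 0, 0, 0],
    [0, 1.12, -3.17, 0, 0, 0],
    [0, 1.58, -4.19, 0, 0, 0],
    [0, 2.1, -5.18, 0, 0, 0],
    [0, 2.64, -6.16, 0, 0, 0],
    [0, 3.24, -7.1, 0, 0, 0],
    [0, 3.86, -8.03, 0, 0, 0],
    [0, 4.54, -8.92, 0, 0, 0],
    [0, 5.24, -9.78, 0, 0, 0],
    [0, 6, -10.6, 0, 0, 0],
    [0, 6.77, -11.41, 0, 0, 0],
    [0, 7.6, -12.16, 0, 0, 0],
    [0, 8.44, -12.9, 0, 0, 0],
    [0, 8.44, -12.9, 0, 0, 0],
    [0, 8.44, -12.9, 0, 0, 0]
  ]
}}

```text
clock: 8.7
eef_pos: [601.1, 175.5, 303.9]
tool_rot: [-3.138, 0.001, 1.57]
force: [-13.1, -2.9, 11.9]
width: 10.0
```

```bash
python3 - <<'E'
from h import *
s=ctrl.read_state(); print(s['clock'],s['eef_pos'].round(1),s['tool_rot'].round(3),s['force'].round(2),s['torque'].round(2),s['width'])
u=eyes.get_image('side'); cv2.imwrite('pics/l2full.png',u[:,:,::-1])
cv2.imwrite('pics/l2.png',cv2.resize(u[80:280,130:380,::-1],(750,600)))
E
```

```text
8.7 [601.1 175.5 303.9] [-3.138e+00  1.000e-03  1.570e+00] [-13.07  -2.93  11.85] [-0.61  2.97 -0.07] 10.041692960145815
```

View pics/l2.png

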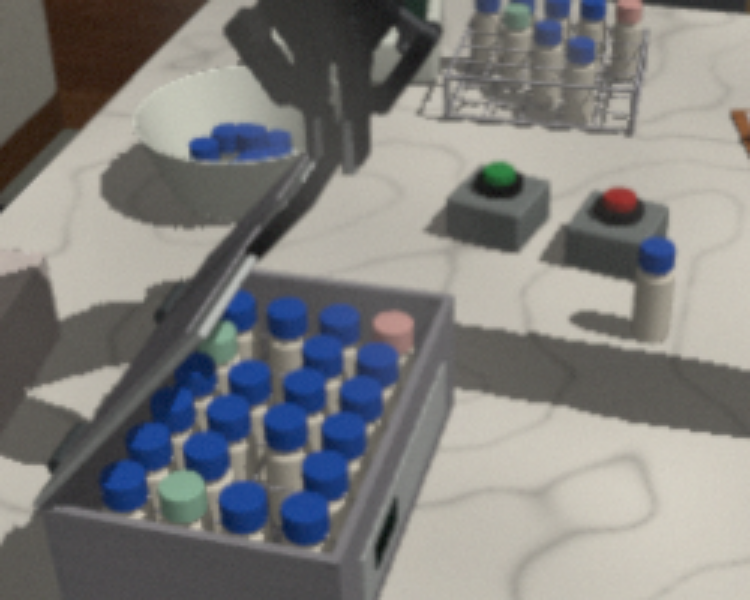

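```bash
python3 - <<'E'
from h import *
im=cv2.imread('pics/l2full.png'); im=cv2.resize(im[100:260,130:290],None,fx=4,fy=4,interpolation=cv2.INTER_CUBIC)
out=[im]
H=np.array([765,120.5])
def pt(r,n,y,th):
    a=np.radians(th); return [H[0]-r*np.cos(a)-n*np.sin(a), y, H[1]+r*np.sin(a)+n*np.cos(a)]
for th,col in((46,(0,0,255)),(50,(0,255,0)),(54,(255,0,255))):
    P=[pt(0,3,327,th),pt(206,3,327,th),pt(206,3,21,th),pt(0,3,21,th),pt(0,3,327,th)]
    Q=[pt(206,4,239,th),pt(256,4,239,th),pt(256,4,109,th),pt(206,4,109,th)]
    for L in(P,Q):
        q=((proj('side',np.array(L))-[130,100]+.5)*4-.5); cv2.polylines(im,[np.round(q*8).astype(np.int32)],False,col,1,cv2.LINE_AA,3)
cv2.imwrite('pics/ov.png',cv2.resize(np.hstack([cv2.resize(cv2.imread('pics/l2full.png')[100:260,130:290],(640,640)),im])[:640],(800,400)) if 0 else im[:600])
s=ctrl.read_state(); p=s['eef_pos']+[0,0,19]
print(np.degrees(np.arctan2(p[2]-124.5+4-0,765-p[0])), np.hypot(p[2]-120.5,765.5-p[0]))
for z in (p[2],p[2]+2,p[2]-2): print(z,np.degrees(np.arcsin((z-120.5)/256.03))-np.degrees(4/256))
E
```

```text
50.95765464409334 260.7618402909327
322.7838349557763 51.29761485192899
324.7838349557763 52.033857037732275
320.7838349557763 50.57336980152536
```

View pics/ov.png

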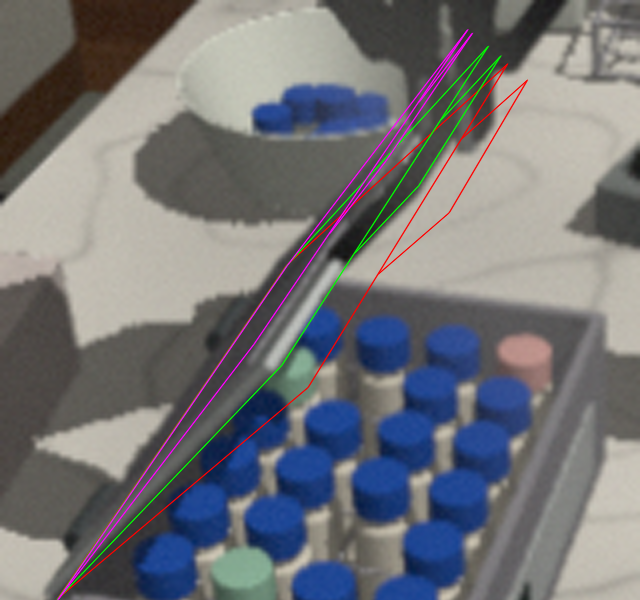

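The overlay puts the lid at about 51°, between the 50° and 54° outlines, and the tool height says 51.2°. The force is radial compression from my radius being slightly short. I'll trim about 4 mm back in x, which reduces both.

{"name": "move_arm", "arguments": {
  "increments": [
    [0, -0.2, 0, 0, 0, 0],
    [0, -0.4, 0, 0, 0, 0],
    [0, -0.4, 0, 0, 0, 0],
    [0, -0.4, 0, 0, 0, 0],
    [0, -0.4, 0, 0, 0, 0]
  ]
}}

```text
clock: 9.25
eef_pos: [598.9, 175.5, 302.2]
tool_rot: [-3.14, 0.001, 1.57]
force: [-7.5, -1.6, 5.3]
width: 9.7
```

```bash
python3 - <<'E'
from h import *
Z=[];F=[]
for i in range(8):
    u=eyes.get_image('side'); s=ctrl.read_state(); Z.append(s['eef_pos']); F.append(s['force'])
Z=np.array(Z);print(s['clock'],Z.mean(0).round(1),Z.std(0).round(1),np.mean(F,0).round(1),s['width'])
p=Z.mean(0)+[0,0,19]
for H in((763,),(765.5,),(768,)): print(H,np.degrees(np.arctan2(p[2]-120.5,H[0]-p[0]))-.9, np.hypot(p[2]-120.5,H[0]-p[0]))
print('z only',np.degrees(np.arcsin((p[2]-120.5)/256.03))-.9)
im=cv2.resize(u[100:260,130:290,::-1],None,fx=4,fy=4,interpolation=cv2.INTER_CUBIC)
H=np.array([766,120.5])
def pt(r,n,y,th):
    a=np.radians(th); return [H[0]-r*np.cos(a)-n*np.sin(a), y, H[1]+r*np.sin(a)+n*np.cos(a)]
for th,col in((48,(0,0,255)),(50,(0,255,0)),(52,(255,0,255))):
    for n in (-3,3):
        L=[pt(0,n,327,th),pt(206,n,327,th),pt(206,n,260,th)]
        q=((proj('side',np.array(L))-[130,100]+.5)*4-.5); cv2.polylines(im,[np.round(q*8).astype(np.int32)],False,col,1,cv2.LINE_AA,3)
cv2.imwrite('pics/ov2.png',im[100:600])
b=cv2.cvtColor(u,cv2.COLOR_RGB2HSV)
for bx in((322,140,350,160),): print(blob('side',u,(0,90,40),(8,255,255),bx))
E
```

```text
9.65 [598.9 175.5 302.2] [0. 0. 0.] [-7.3 -2.   5. ] 9.744416938318619
(763,) 49.8289113389106 259.19818788021644
(765.5,) 49.4036950928987 260.7878454064312
(768,) 48.98365414148072 262.3916919856063
z only 50.704236736412575
((np.float64(336.43037974683546), np.float64(146.55696202531647)), 79)
```

View pics/ov2.png

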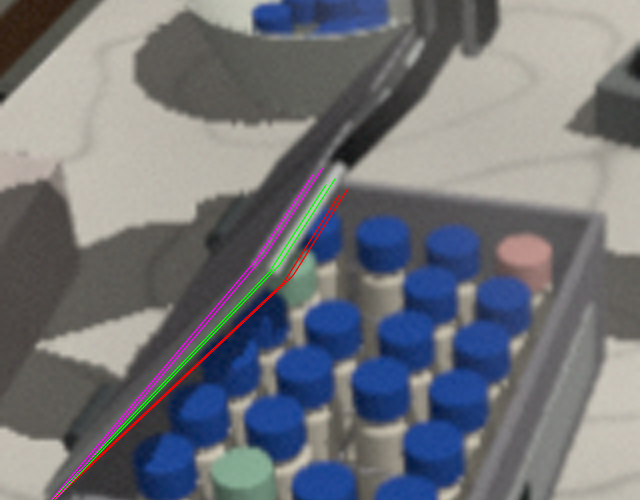

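The front edge of the lid now lies on the 50° outline, and the tool-position estimates of 49.4–50.7° agree. Check the bottles, then hand in.

```bash
python3 - <<'E'
from h import *
u=eyes.get_image('side')
for b in((338,155,360,172),(225,310,250,332),(325,292,348,312)): print(blob('side',u,(105,120,50),(130,255,255),b))
print(blob('side',u,(45,90,40),(80,255,255),(282,128,310,150)))
s=ctrl.read_state(); print(s['clock'],s['eef_pos'].round(1),s['width'],s['force'].round(1))
print(ctrl.finish_job())
E
```

```text
((np.float64(348.6759259259259), np.float64(164.50925925925927)), 108)
((np.float64(237.1153846153846), np.float64(321.65384615384613)), 286)
((np.float64(336.1639344262295), np.float64(303.1475409836066)), 244)
((np.float64(296.1449275362319), np.float64(137.91304347826087)), 69)
9.7 [598.9 175.5 302.1] 10.057362984687426 [-7.6 -2.   5.6]
the job is handed in; nothing more can be done
None
```

I pressed the red button to its stop and let it come back up. Then I gripped the lid by its bar handle, lifted it to about 50°, and handed the job in at 9.7 s with the lid still held.

- **Red button:** at the bottom the force was 24.6 N with the tool stopped at z = 60.7 mm. The later picture shows the button back up.
- **Green button:** it was never approached, and it sits in the same place in the last picture.
- **Lid angle:** the camera overlay matches 50°. Estimates from the tool position range from 49.4° to 50.7°, a disagreement of about 1° that comes from hinge position, calibration and grip-height uncertainty.
- **Grip:** the width reads about 10 mm on the 12 mm bar. The fingers carry a leftover force of about 10 N, mostly along the lid, because the measured radius is a few mm off.
- **Loose bottles:** all three are at the same pixel positions as at the start.

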